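Make the drum grater ready: lock its suction foot, fit its crank

ROBOT

A 6-joint arm with a two-finger parallel gripper is mounted at the origin on a cart in front of the work surface, level with it; the furniture and walls round the work are solid. World frame = base frame: x ahead of the robot, y to its left, z up, the work surface at z = 0. Lengths are in mm, angles in degrees, forces in N, time in s.
With the tool pointing down it reaches from about 300 to 850 mm from the base axis. Payload 4.2 kg.
Tool frame: the origin (TCP) lies between the finger pads; the fingertips stand 14 mm ahead of it and the grasp point (between the pads) lies 5 mm behind it; z points along the fingers, y is the line along which they close (so a half turn about z gives the same grasp; the last joint's range is limited). The gripper opens to 91 mm and grips with 3 to 60 N. Pads are 32 mm wide; open, the fingers measure 118 mm over their backs; the gripper's body (76 mm by 178 mm) begins 60 mm behind the grasp point.
Start: joints at [-70.875, 18.312, 89.639, -0, 72.044, -1.146], TCP at [199.221, -539.4, 227.976] pointing down, gripper open.
Joint ranges: [-177.97, 177.97], [-48.28, 115.42], [12.27, 149.76], [-77.06, 257.06], [2.81, 150.46], [-146.56, 146.56]. Speed limits (degrees/s): [147.25, 147.25, 180, 180, 180, 180].

INTERFACE

Orientations are given as [roll, pitch, yaw] about the fixed x, y, z axes, in that order (R = Rz(yaw) Ry(pitch) Rx(roll)).
In Python, from workcell import * gives the robot as it stands. The module is installed in compiled form; this text tells all that it offers.
- The arm moves only by the tool send_rows, never from a script. Its argument "deltas" is a list of rows, each a list of 2 entries, a list of its own where there are three numbers: the shift along the tool's x, y, z normalised to -1 to 1, where 1 is 0.5 m, then the turn, a rotation vector about the tool's x, y, z normalised to -1 to 1, where 1 is 0.5 rad. A call has 1 to 10 rows; each row shifts and turns the commanded pose from where the row before left it, along the tool's axes as they then stand; what a row does not reach is not made up. A row lasts 1/10 s, in which the tool goes at most 50 mm and 8.59 degrees, less where a joint would pass 70% of its speed; a pose out of reach is approached as far as the arm can. A call with a number of a shift or a turn outside -1 to 1 is refused whole. A call with a gripper value outside its range is refused whole. "grip" is the closure, from 0 (fully open) to 1 (shut), set as the call begins (left out, the last holds). The fingers move at their own pace and stop on an object; "grip_force" is the grip in N (left out, the last holds). Time passes only in rows, so rows that do not move let the fingers close. It gives the time, the measured TCP pose, the force, the opening and the grip force at its end, in the units of the state.
- state(): the state, without advancing time (a new reading comes with each control period).
- grab_frame(name): name is "scene" or "side" or "wrist"; returns the picture (384x512x3 uint8, red, green, blue); there is no depth.
- calibration(name): a dict with "mtx" (3x3 intrinsics, pixels), "R" (3x3) and "t" (3): a world point X has camera coordinates R X + t. Camera axes: x right, y down, z forward; pixel columns grow to the right and rows downward; lengths in mm; the calibration is good to about 2 mm. A picture is of the moment at which its call begins: read the wrist's pose just before it. calibration takes no time and is no camera call; for the wrist camera it gives the pose at the moment of the call.
- job_done(): hands the job in; it is judged then, once.
Trained networks look in the newest picture that a camera, given by its name, has taken for a name from the list of things; names that differ only in an ending like _2 or _b are one class to them, and where a whole thing is asked for, a point or a joint stands for the part that bears it (a point fixed in the world has none). Each returns a list of dicts, best first, with "p" (0 to 1); they miss things now and then, are a little off and sometimes report something else, mostly with a low value. They report only what shows in the picture. A call takes as long as a camera call.
- trace(camera, label): "pixels" (384x512 bool, what is visible of it) and "bbox" ([left, top, width, height] in pixels, round what is visible of it).
The state is a dict: "time_s": time; "qpos": joint angles; "qvel": joint speeds; "effort": joint torques, N m; "ee_pos": TCP position; "ee_rot": TCP orientation; "force": force on the tool from outside, world axes, zero at the start; "torque": the same for the moment, N m; "gripper_width": finger opening in mm; "gripper_force": force on a finger pad.
Only numpy, scipy, OpenCV 4.12 (cv2) and the standard library are available. Lean on these libraries where they do the work, as an engineer would, in place of code of your own. Each camera call takes 0.05 s, during which the arm holds its last target. There are 200 camera calls.

TASK

Make the drum grater ready for grating: first swing the lever of its suction foot over into the notch with the raised dot, so that the grater stands fast. Then push the square rod end of the loose crank fully home into the square hole of the grater's collar and let go of it, so that it stays there by itself. Do not knock over the tub or the spice jar.

Things in the scene. Friction and masses are not known exactly. Their poses are not given: they have to be found in the camera images.
- grater: White rotary drum grater, fixed: round foot 140 mm wide, column, level barrel 92 mm in diameter with its axis 165 mm up and x -43 to +57 mm, hopper and pusher above it (312 mm high; x -28 to +54 mm), steel drum to x +105 mm. Origin: centre of the foot's underside. x: level along the barrel from the crank side (which looks towards the robot) to the drum; z up.
- socket (a point): Mouth centre of the square hole in the grey drum hub, inside the round collar (53 mm wide, 40 mm long) at the barrel's -x end: [-85, 0, 165] mm in the grater's frame, whose axes it shares. Hole 11.5 mm square, sides level and upright, 40 mm deep towards +x, mouth chamfered to 17.5 mm. The hub turns stiffly with the drum (0.12 N m).
- foot_lever (a joint): Swing (rad) of the grey foot lever about the grater's upright centre line, counter-clockwise from above: about 0 = plain notch (start); 0.83 to 0.89 = the notch with the raised steel dot (9 mm; locked). A sprung plunger must be forced over a hump half way (2 to 3 N at the tab); then the lever snaps into the next notch and stays. Stops beyond both.
- lever_tab (a point): Top centre of the lever's upright thumb tab (24 mm along the lever, 13 mm thick, 21 to 58 mm up), 120 mm from the grater's centre line, at the angle -120 degrees + lever value in the grater's frame (from x towards y). It turns with the lever: x outwards along it, y the way it swings to lock. A plate with ribs below the lever, radius 100 mm, reaches 26 mm up.
- crank: Loose white crank of 0.07 to 0.12 kg, lying flat, its middle plane 11 mm up. Origin: underside below the middle of the sleeve. x along the rod end, y to the side of the knob, z up. Sleeve 22 x 22 mm, x -22 to +22 mm. Rod end x +22 to +58 mm. Arm x -33 to -21, y -11 to +76 mm, 17 mm high. Hand knob 22 mm thick at y +65, x -33 to -89 mm.
- rod_tip (a point): Tip of the crank's steel rod end, [58, 0, 11] mm in the crank's frame, whose axes it shares. The rod is 9 mm square and 36 mm long, its last 6 mm tapered to 4.4 mm. Fully home, the sleeve's end meets the hub's face, the tip is 36 mm in, the x axes of crank and grater agree, and friction keeps the crank in, its arm about level.
- tub: Small round food tub with a lid, 72 mm across, 71 mm high; bystander. Origin: centre of its underside, z up.
- spice_jar: Slim spice jar with a dark cap, 41 mm across, 105 mm high; bystander. Origin: centre of its underside, z up.

How it is judged:
By the outcome, as a careful person would: the job done as asked, in the order asked, and still so for the second after the job is handed in, with the robot touching nothing.
It also fails if it takes over 59 s, if anything falls off the work surface, if the arm or the gripper's body presses on something with over 40 N, if the wrist force passes 120 N, or if a joint passes its speed limit or range.

## Working session

There is one attempt and no reset: what is moved stays moved. The work goes in short steps, Python scripts to look and compute and a tool call to move; the robot and the scene stay as the last step left them, time stands still between calls to the robot, and variables do not carry over. Pictures are saved under pics/ and viewed, at most 10 in all, crops included, and the job is handed in when it is done.

Besides the shell and the picture viewer there is one more tool, called after "Request:" as a command line: name --argument value ..., lists and objects as JSON in quotes. send_rows: Moves the arm, as the interface text tells. Scaled input: -1 to 1 covers 0.5 m each way for a shift and 0.5 rad each way for a turn. Its arguments: {"type":"object","properties":{"deltas":{"type":"array","items":{"type":"array"}},"grip":{"type":"number"},"grip_force":{"type":"number"}},"required":["deltas"]}

```bash
mkdir -p pics
cat > h.py <<'E'
from workcell import *
import numpy as np, cv2, json
from scipy.spatial.transform import Rotation as Ro
def pix(c,P):
    X=c['R']@np.asarray(P,float)+c['t']; u=np.asarray(c['mtx'])@X; return u[:2]/u[2]
def ray(c,uv):
    R=np.asarray(c['R']);t=np.asarray(c['t']);d=R.T@np.linalg.solve(np.asarray(c['mtx']),[uv[0],uv[1],1.]);return -R.T@t,d/np.linalg.norm(d)
def onz(c,uv,z):
    o,d=ray(c,uv);return o+d*(z-o[2])/d[2]
def tri(l):
    A=np.zeros((3,3));b=np.zeros(3);rs=[ray(c,u) for c,u in l]
    for o,d in rs:
        M=np.eye(3)-np.outer(d,d);A+=M;b+=M@o
    X=np.linalg.solve(A,b);return X,[np.linalg.norm(np.cross(X-o,d)) for o,d in rs]
E
python3 - <<'E'
from h import *
for n in ['scene','side','wrist']:
    c=calibration(n);f=grab_frame(n);cv2.imwrite(f'pics/a_{n}.png',f[:,:,::-1])
    R=np.asarray(c['R']);print(n,(-R.T@c['t']).round(),R[2].round(2),c['mtx'][0][0])
    for l in ['grater','foot_lever','lever_tab','crank','rod_tip','socket','tub','spice_jar']:
        r=trace(n,l)
        for q in r[:2]: 
            m=q['pixels'];ys,xs=np.nonzero(m);print(l,round(q['p'],2),q['bbox'],len(xs),xs.mean().round(1) if len(xs) else 0,ys.mean().round(1) if len(xs) else 0)
print(state())
a=cv2.imread('pics/a_scene.png');b=cv2.imread('pics/a_side.png')
cv2.imwrite('pics/a_s2.png',cv2.resize(a,(800,600)));cv2.imwrite('pics/a_d2.png',cv2.resize(b,(800,600)))
E
```

```text
scene [ 143.  751. 1030.] [ 0.33 -0.51 -0.79] 389.4113369077505
grater 0.68 [164.8, 172.5, 81.4, 93.1] 4283 206.4 218.7
foot_lever 0.51 [240.5, 208.4, 1.6, 7.8] 29 242.4 211.7
lever_tab 0.4 [243.1, 207.0, 0.7, 11.9] 21 242.7 211.6
crank 0.84 [277.8, 185.6, 30.7, 39.6] 378 295.2 204.3
rod_tip 0.64 [279.5, 183.0, 30.1, 35.5] 378 294.5 202.7
socket 0.91 [170.0, 173.9, 76.5, 95.7] 4310 206.5 218.9
tub 0.79 [149.6, 275.0, 26.2, 30.5] 605 165.0 287.8
spice_jar 0.55 [289.9, 117.6, 18.3, 28.1] 293 300.4 129.7
side [-66. 985. 856.] [ 0.45 -0.67 -0.59] 360.94217640427445
grater 0.58 [177.4, 154.9, 65.0, 99.5] 3739 209.6 205.5
foot_lever 0.45 [201.3, 209.4, 45.0, 34.7] 160 230.3 222.7
lever_tab 0.46 [231.6, 210.2, 9.2, 11.5] 57 236.9 215.9
crank 0.81 [275.0, 200.7, 20.0, 24.1] 202 288.0 209.7
rod_tip 0.64 [273.6, 198.4, 20.9, 20.9] 238 287.7 210.7
socket 0.59 [175.4, 160.2, 67.6, 92.9] 3674 209.7 205.7
socket 0.53 [203.6, 209.7, 41.2, 32.6] 121 232.9 220.8
spice_jar 0.49 [286.9, 145.6, 12.8, 26.0] 215 292.8 158.9
wrist [ 268. -513.  384.] [-0.25 -0.09 -0.96] 276.7757353665822
{'time_s': 1.35, 'qpos': array([-7.08749686e+01,  1.83119494e+01,  8.96393653e+01, -1.38472297e-04,
        7.20418965e+01, -1.14484237e+00]), 'qvel': array([-0.04138856, -0.02874861, -0.08767971,  0.01197672,  0.11699499,
       -0.00733465]), 'effort': array([ 2.09896563e-03, -4.12347043e+01, -2.32228303e+01,  7.30407843e-02,
        3.76741856e-02, -4.62248394e-06]), 'ee_pos': array([ 199.2224326 , -539.40996531,  227.97295106]), 'ee_rot': array([1.79993215e+02, 2.67344957e-04, 2.02699164e+01]), 'force': array([ 0.17469188, -0.23109079, -0.42607738]), 'torque': array([ 0.02489277, -0.03977371,  0.0109733 ]), 'gripper_force': 0.0, 'gripper_width': 91.52724416592064}
```

View pics/a_s2.png

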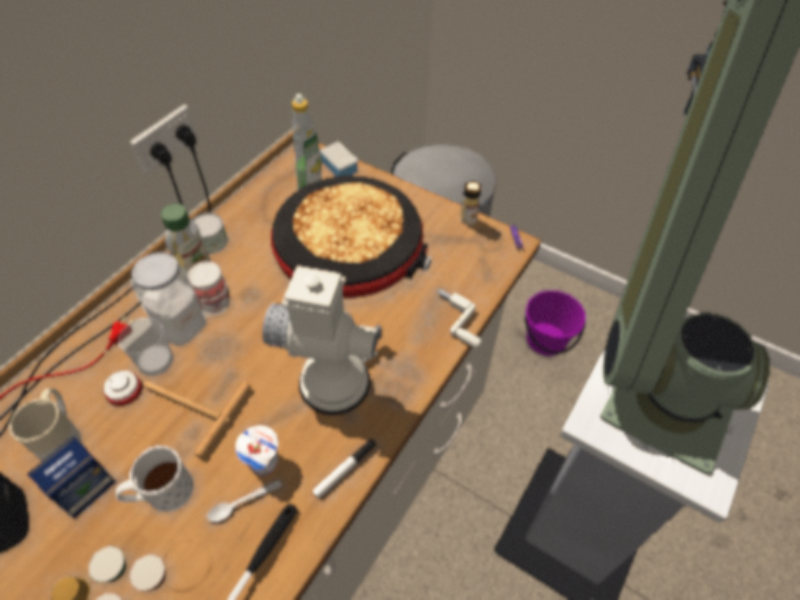

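View pics/a_d2.png

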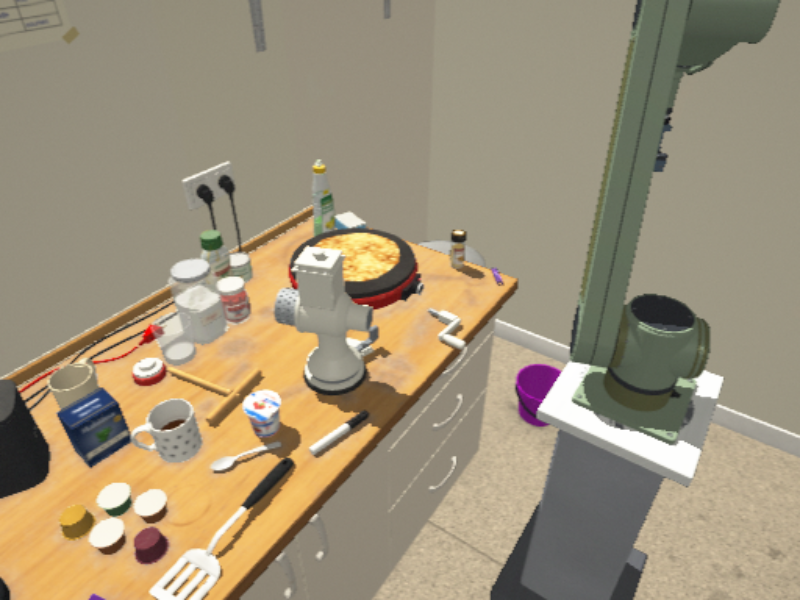

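The scene picture shows the grater at about (206,219) in original pixels, the crank at (293,203), the tub at (165,288) and the jar at (300,130). The lever tab only peeks out at about (243,211) in the scene picture and (237,216) in the side one.

Run:
```python
from h import *
S=calibration('scene');D=calibration('side')
k=.64
def two(n,a,b): X,e=tri([(S,np.array(a)*k),(D,np.array(b)*k)]);print(n,X.round(),np.round(e,1))
two('rodtip',(440,292),(431,313)); two('knobend',(479,343),(463,346)); two('armcorner',(474,309),(460,318))
two('collar end',(375,343),(368,322)); two('hoppertop',(316,285),(320,257));
two('jar cap',(473,187),(459,234));two('tub lid',(258,441),(263,402))
two('tab',(243/k,211.6/k),(237/k,216/k))
print('foot c side/scene z0',onz(D,np.array((334,372))*k,8),onz(S,np.array((335,385))*k,8))
for n,c,a in [('tip',S,(440,292)),('knob',S,(479,343)),('tip',D,(431,313)),('knob',D,(463,346))]: print(n,onz(c,np.array(a)*k,11).round())
```

```text
rodtip [503.   0.  -8.] [0.8 0.8]
knobend [366.  82.   7.] [0. 0.]
armcorner [405.  35.  41.] [2. 2.]
collar end [488. 275. 149.] [1.8 1.8]
hoppertop [568. 314. 295.] [0.8 0.8]
jar cap [ 558. -228.   96.] [0.8 0.8]
tub lid [575. 502.  62.] [0. 0.]
tab [557. 171.   5.] [7.6 7.6]
foot c side/scene z0 [555.36821427 318.13250129   8.        ] [551.46016888 319.53645794   8.        ]
tip [497.  15.  11.]
knob [365.  85.  11.]
tip [490.  21.  11.]
knob [364.  87.  11.]
```

Request:
send_rows --deltas '[[[0.062,-0.072,-0.005],[0,0,0]],[[0.062,-0.072,-0.005],[0,0,0]],[[0.062,-0.072,-0.005],[0,0,0]],[[0.062,-0.072,-0.005],[0,0,0]],[[0.062,-0.072,-0.005],[0,0,0]],[[0.062,-0.072,-0.005],[0,0,0]],[[0.062,-0.072,-0.005],[0,0,0]],[[0.062,-0.072,-0.005],[0,0,0]],[[0.062,-0.072,-0.005],[0,0,0]],[[0.062,-0.072,-0.005],[0,0,0]]]'

```text
time_s: 2.35
ee_pos: [365.6, -92.5, 253.4]
ee_rot: [179.9, -0.1, 20.3]
force: [1.6, -0.9, -0.1]
gripper_width: 90.9
gripper_force: 0.0
```

Request:
send_rows --deltas '[[[0.062,-0.072,-0.005],[0,0,0]],[[0.062,-0.072,-0.005],[0,0,0]],[[0.062,-0.072,-0.005],[0,0,0]],[[0.062,-0.072,-0.005],[0,0,0]],[[0,0,0],[0,0,0]],[[0,0,0],[0,0,0]]]'

```text
time_s: 2.95
ee_pos: [431.6, 84.4, 262.7]
ee_rot: [180.0, 0.1, 20.4]
force: [-0.7, -0.8, -0.7]
gripper_width: 91.3
gripper_force: 0.0
```

```bash
cat > look.py <<'E'
from h import *
import sys,pickle
tag=sys.argv[1]
s=state();print(s['time_s'],s['ee_pos'].round(1),s['ee_rot'].round(2),s['qpos'].round(1),s['force'].round(1))
c=calibration('wrist');f=grab_frame('wrist');R=np.asarray(c['R']);print((-R.T@c['t']).round(),R.round(2).tolist())
cv2.imwrite(f'pics/{tag}.png',cv2.resize(f[:,:,::-1],(768,576),interpolation=cv2.INTER_CUBIC))
cv2.imwrite(f'pics/{tag}_raw.png',f[:,:,::-1])
T={}
for l in sys.argv[2:]:
    for q in trace('wrist',l)[:1]:
        m=q['pixels'];ys,xs=np.nonzero(m);T[l]=m;print(l,round(q['p'],2),q['bbox'],len(xs))
pickle.dump((c,T),open(f'{tag}.pkl','wb'))
E
python3 look.py w1 crank lever_tab foot_lever grater socket
```

```text
2.95 [431.6  84.4 262.7] [1.7997e+02 5.0000e-02 2.0430e+01] [  9.6   4.7 102.3  -0.   73.1  79.2] [-0.7 -0.8 -0.7]
[501. 111. 419.] [[0.35, -0.94, 0.0], [-0.9, -0.34, 0.26], [-0.25, -0.09, -0.96]]
crank 0.96 [235.0, 142.7, 86.2, 69.5] 1722
lever_tab 0.94 [160.4, 38.1, 54.1, 39.2] 738
foot_lever 0.86 [159.2, 38.1, 53.6, 40.5] 762
grater 0.76 [0.0, 0.2, 214.6, 78.4] 14120
socket 0.65 [0.5, 0.0, 211.8, 82.1] 13823
```

View pics/w1.png

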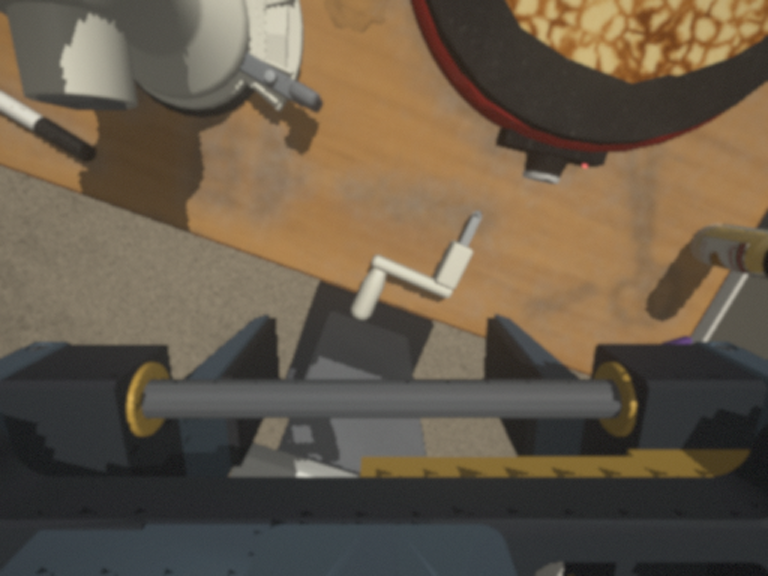

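The wrist picture shows the crank with its rod tip at about (476,215), the sleeve at (455,268) and the knob end at (365,312), hanging over the table edge. The grey lever with its tab is at (310,98), and the collar end is at about (70,100).

Run:
```python
from h import *
import pickle
c,T=pickle.load(open('w1.pkl','rb'))
for n,p,z in [('tip',(477,214),11),('sleeve far L',(459,243),22),('sleeve far R',(472,250),22),('sleeve near',(448,292),22),('arm out corner',(377,259),20),('knobend',(361,315),22),('tab out',(318,100),58),('tab in',(290,85),58),('panrim',(470,125),50),('panknob',(545,178),20),('edge',(0,165),0),('edge2',(250,250),0)]: print(n,onz(c,np.array(p)/1.5,z).round(1))
S=calibration('scene');D=calibration('side')
for l in ('crank',):
  m=T[l];ys,xs=np.nonzero(m);P=np.array([onz(c,(x,y),11)[:2] for x,y in zip(xs,ys)])
  np.save('crankpts.npy',P);print(P.min(0),P.max(0))
  # fit template
  from scipy.optimize import minimize
  from scipy.spatial import cKDTree
  def boxes():
    o=[]
    for x0,x1,y0,y1 in [(-22,22,-11,11),(22,58,-4.5,4.5),(-33,-21,-11,76),(-89,-33,54,76)]:
      gx,gy=np.meshgrid(np.arange(x0,x1,2)+1,np.arange(y0,y1,2)+1);o.append(np.c_[gx.ravel(),gy.ravel()])
    return np.vstack(o)
  B=boxes();t=cKDTree(P)
  def f(v):
    a=np.radians(v[2]);Q=B@np.array([[np.cos(a),np.sin(a)],[-np.sin(a),np.cos(a)]])+v[:2]
    return np.minimum(t.query(Q)[0],15).mean()+np.minimum(cKDTree(Q).query(P)[0],15).mean()
  r=min((minimize(f,[435,20+dy,a],method='Nelder-Mead',options=dict(xatol=.05,fatol=1e-3)) for a in(-15,-5,5) for dy in (-8,5)),key=lambda r:r.fun);print(r.x,r.fun)
for p in [(310,96)]:
  for n,C,q in [('scene',S,(243,208)),('side',D,(236,212))]:
    X,e=tri([(c,np.array(p)/1.5),(C,q)]);print('tab',n,X,e)
```

```text
tip [501.5  11.6  11. ]
sleeve far L [470.3  19.3  22. ]
sleeve far R [468.5   4.9  22. ]
sleeve near [421.6  10.2  22. ]
arm out corner [427.8  87.6  20. ]
knobend [368.9  82.9  22. ]
tab out [539.4 178.9  58. ]
tab in [542.1 203.1  58. ]
panrim [566.2  56.1  50. ]
panknob [553.7 -31.9  20. ]
edge [383.4 459.5   0. ]
edge2 [387.7 210.8   0. ]
[360.13258362   0.82606148] [505.04157247  95.61399098]
[446.57455071  14.82392967  -3.36027476] 1.5214845796504843
tab scene [538.83792378 185.20689891  58.47078639] [np.float64(1.1751262193957739), np.float64(1.1751262193956946)]
tab side [546.82054295 192.31801447  40.13833946] [np.float64(5.5461414921251), np.float64(5.546141492124987)]
```

Request:
send_rows --deltas '[[[0,0,0],[0,0,-0.29]],[[0,0,0],[0,0,-0.29]],[[0,0,0],[0,0,-0.29]],[[0,0,0],[0,0,-0.29]],[[0,0,0],[0,0,-0.29]],[[0,0,0],[0,0.28,0]],[[0,0,0],[0,0.28,0]],[[0,0,0],[0,0.28,0]],[[0,0,0],[0,0,0]],[[0,0,0],[0,0,0]]]'

```text
time_s: 4.25
ee_pos: [431.7, 82.5, 263.1]
ee_rot: [180.0, -24.0, 61.6]
force: [0.1, 0.2, 0.2]
gripper_width: 91.5
gripper_force: 0.0
```

```bash
python3 look.py w2 crank lever_tab foot_lever grater socket
```

```text
4.25 [431.7  82.5 263.1] [180.   -23.95  61.62] [ -6.8  -0.8 112.1  25.3  61.9  10.8] [0.1 0.2 0.2]
[433.  86. 436.] [[0.88, -0.48, 0.0], [-0.47, -0.87, -0.15], [0.07, 0.13, -0.99]]
lever_tab 0.8 [264.3, 103.5, 22.6, 46.8] 614
foot_lever 0.85 [261.8, 106.3, 27.2, 47.3] 605
grater 0.63 [187.1, 0.0, 134.2, 151.0] 11808
socket 0.76 [190.5, 0.6, 128.1, 151.8] 11770
```

View pics/w2.png

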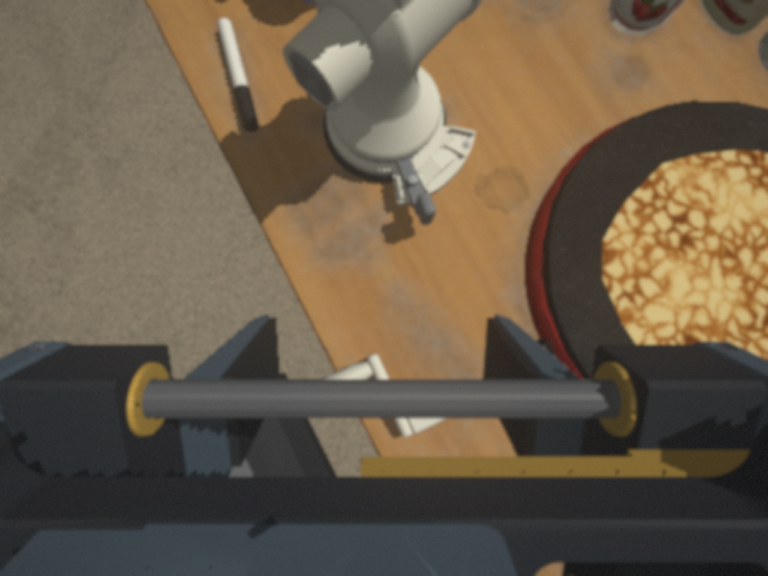

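The second wrist picture shows the collar mouth at about (307,78), the foot at (385,125), and the lever tab at (420,205). The notch plate lies to the tab's right, and the pan is well clear of its path.

Run:
```python
from h import *
a=cv2.imread('pics/w2_raw.png')[0:150,180:330];cv2.imwrite('pics/w2c.png',cv2.resize(a,(600,600),interpolation=cv2.INTER_CUBIC))
```

```text
(no output)
```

View pics/w2c.png

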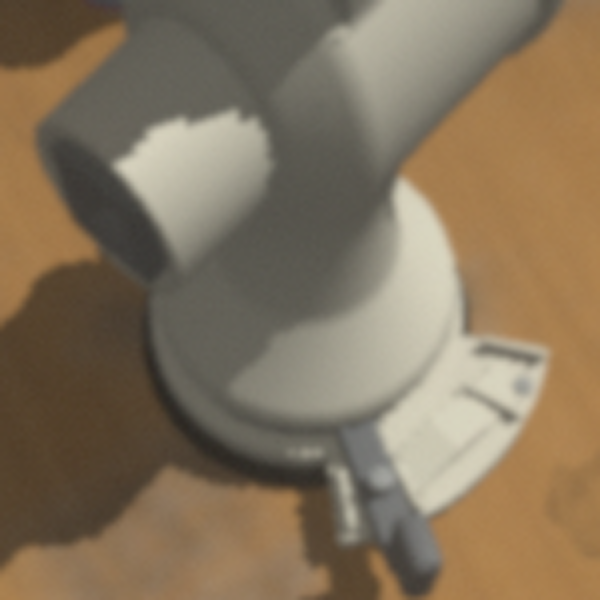

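The crop shows the collar rim from (38,135) to (160,282), the black foot ring, the lever running from (345,425) to (425,585), and the raised dot at (522,385).

```bash
cat > fit.py <<'E'
from h import *
import pickle
from scipy.optimize import least_squares
c2,_=pickle.load(open('w2.pkl','rb'));c1,_=pickle.load(open('w1.pkl','rb'))
cr=lambda p:np.array(p)/4.+[180,0]
th=np.linspace(0,2*np.pi,721)
def W(v,P):
    a=np.radians(v[2]);R=np.array([[np.cos(a),-np.sin(a),0],[np.sin(a),np.cos(a),0],[0,0,1]]);return np.asarray(P)@R.T+[v[0],v[1],0]
def near(c,C,p):
    d=np.linalg.norm(np.array([pix(c,X) for X in C])-p,axis=1);return d.min()
rim=np.c_[0*th-83,26.5*np.cos(th),165+26.5*np.sin(th)]
foot=np.c_[70*np.cos(th),70*np.sin(th),0*th+3]
rp=[cr(p) for p in [(38,135),(160,282),(80,215),(100,245)]];fp=[cr(p) for p in [(150,360),(175,420),(225,465),(300,483)]]
def res(v):
    r=[near(c2,W(v,rim),p) for p in rp]+[near(c2,W(v,foot),p) for p in fp]
    a=np.radians(-120);u=np.array([np.cos(a),np.sin(a)])
    for c,p in [(c2,cr((428,560))),(c1,np.array((317,99))/1.5)]:
        r+=list(pix(c,W(v,[[*(130*u),55]])[0])-p)
    return np.array(r)
if __name__=='__main__':
    b=min((least_squares(res,[555,314,y],diff_step=1e-4,loss='soft_l1') for y in(22,28,34)),key=lambda b:b.cost)
    v=b.x;print(v,b.cost,res(v).round(1))
    print('socket',W(v,[[-85,0,165]])[0])
    D=onz(c2,cr((522,385)),26);d=D[:2]-v[:2];print('dot',D,np.hypot(*d),np.degrees(np.arctan2(d[1],d[0]))-v[2])
    for l in (0,.42,.86):
        a=np.radians(-120)+l;print('tab',l,W(v,[[120*np.cos(a),120*np.sin(a),58]])[0])
    for n,p in(('scene',(375,343)),('side',(368,322))):
        c=calibration(n);print(n,pix(c,W(v,[[-83,0,165]])[0])/.64,p, pix(c,W(v,[[15,0,312]])[0])/.64)
E
python3 fit.py
```

```text
[561.34394813 311.04704291  20.33453795] 3.3750522062688164 [ 0.3  1.3  0.2  0.8  0.7  0.1  0.6  0.2  0.2  1.1 -2.1 -0.2]
socket [481.64117949 281.50946225 165.        ]
dot [616.57117753 237.29746467  26.        ] 92.13602529448133 -73.50690409305906
tab 0 [541.19652821 192.75046024  58.        ]
tab 0.42 [591.18422997 194.81642052  58.        ]
tab 0.86 [637.84920188 218.59734767  58.        ]
scene [373.54098694 341.92649499] (375, 343) [309.51093636 276.76786262]
side [368.22563747 318.08142054] (368, 322) [315.76099628 248.42825871]
```

```bash
cat > mv.py <<'E'
from h import *
def go(p,rpy=None,cur=None,step=48):
    s=state() if cur is None else None
    p0,r0=(s['ee_pos'],s['ee_rot']) if s else cur
    R0=Ro.from_euler('xyz',r0,degrees=True)
    R1=R0 if rpy is None else Ro.from_euler('xyz',rpy,degrees=True)
    d=R0.inv().apply(np.asarray(p,float)-p0);w=(R0.inv()*R1).as_rotvec()
    n=int(max(np.ceil(np.linalg.norm(d)/step),np.ceil(np.linalg.norm(w)/.145),1))
    print('total shift',(d/500).round(4),'turn',(w/.5).round(3),'rows>=',n,'per row',(d/500/n).round(4),(w/.5/n).round(4))
    return np.asarray(p,float),np.asarray(rpy if rpy is not None else r0,float)
E
python3 - <<'E'
from mv import *
import pickle
c2,_=pickle.load(open('w2.pkl','rb'))
for p in [(530,240),(560,170),(600,135),(720,102)]: print(onz(c2,np.array(p)/1.5,50).round())
s=state();c=(s['ee_pos'],s['ee_rot'])
c=go(s['ee_pos'],[180,-30,98],c); c=go([490,190,150],None,c); c=go([490,203,46],None,c)
E
```

```text
[611. 114.  50.]
[674. 161.  50.]
[729. 173.  50.]
[855. 146.  50.]
total shift [0. 0. 0.] turn [ 0.573  0.202 -1.122] rows>= 5 per row [0. 0. 0.] [ 0.1146  0.0403 -0.2243]
total shift [0.0537 0.1441 0.2922] turn [0. 0. 0.] rows>= 4 per row [0.0134 0.036  0.0731] [0. 0. 0.]
total shift [-0.0817  0.0036  0.193 ] turn [0. 0. 0.] rows>= 3 per row [-0.0272  0.0012  0.0643] [0. 0. 0.]
```

Request:
send_rows --deltas '[[[0,0,0],[0.115,0.04,-0.224]],[[0,0,0],[0.115,0.04,-0.224]],[[0,0,0],[0.115,0.04,-0.224]],[[0,0,0],[0.115,0.04,-0.224]],[[0,0,0],[0.115,0.04,-0.224]],[[0.0134,0.036,0.073],[0,0,0]],[[0.0134,0.036,0.073],[0,0,0]],[[0.0134,0.036,0.073],[0,0,0]],[[0.0134,0.036,0.073],[0,0,0]],[[0,0,0],[0,0,0]]]' --grip 1 --grip_force 20

```text
time_s: 5.55
ee_pos: [488.7, 191.7, 146.1]
ee_rot: [-179.5, -30.0, 97.8]
force: [-0.6, -0.7, 0.2]
gripper_width: 14.3
gripper_force: 0.0
```

```bash
python3 look.py w3 lever_tab
python3 - <<'E'
from mv import *
from fit import W
s=state();c=(s['ee_pos'],s['ee_rot'])
c=go([492,202,52],[180,-30,98],c)
v=[561.3,311.0,20.8]
for i,l in enumerate(np.arange(0,.81,.1)):
    a=np.radians(-120)+l;A=a+np.radians(v[2]);t=np.array([-np.sin(A),np.cos(A)])
    X=W(v,[[122*np.cos(a),122*np.sin(a),52]])[0];X[:2]-=21*t
    print(round(l,1),X.round(1));c=go(X,[180,-30,98+np.degrees(l)],c)
E
```

```text
5.55 [488.7 191.7 146.1] [-179.47  -30.02   97.85] [  2.4  19.6 107.8  34.5  61.3 -24.9] [-0.6 -0.7  0.2]
[492. 178. 318.] [[0.99, 0.14, -0.01], [0.13, -0.96, -0.26], [-0.04, 0.25, -0.97]]
lever_tab 0.57 [305.3, 201.3, 20.9, 29.7] 454
total shift [-0.077   0.0092  0.1797] turn [-0.006 -0.    -0.003] rows>= 3 per row [-0.0257  0.0031  0.0599] [-0.0021 -0.     -0.0009]
0.0 [521.1 193.9  52. ]
total shift [-0.0209  0.0553 -0.012 ] turn [0. 0. 0.] rows>= 1 per row [-0.0209  0.0553 -0.012 ] [0. 0. 0.]
0.1 [533.  190.5  52. ]
total shift [-0.0088  0.0226 -0.0051] turn [ 0.1   -0.    -0.173] rows>= 1 per row [-0.0088  0.0226 -0.0051] [ 0.1    -0.     -0.1732]
0.2 [545.1 188.3  52. ]
total shift [-0.0088  0.0226 -0.0051] turn [ 0.1    0.    -0.173] rows>= 1 per row [-0.0088  0.0226 -0.0051] [ 0.1     0.     -0.1732]
0.3 [557.5 187.3  52. ]
total shift [-0.0088  0.0226 -0.0051] turn [ 0.1    0.    -0.173] rows>= 1 per row [-0.0088  0.0226 -0.0051] [ 0.1     0.     -0.1732]
0.4 [569.8 187.5  52. ]
total shift [-0.0088  0.0226 -0.0051] turn [ 0.1    0.    -0.173] rows>= 1 per row [-0.0088  0.0226 -0.0051] [ 0.1     0.     -0.1732]
0.5 [582.1 189.   52. ]
total shift [-0.0088  0.0226 -0.0051] turn [ 0.1    0.    -0.173] rows>= 1 per row [-0.0088  0.0226 -0.0051] [ 0.1     0.     -0.1732]
0.6 [594.2 191.7  52. ]
total shift [-0.0088  0.0226 -0.0051] turn [ 0.1    0.    -0.173] rows>= 1 per row [-0.0088  0.0226 -0.0051] [ 0.1     0.     -0.1732]
0.7 [605.9 195.5  52. ]
total shift [-0.0088  0.0226 -0.0051] turn [ 0.1   -0.    -0.173] rows>= 1 per row [-0.0088  0.0226 -0.0051] [ 0.1    -0.     -0.1732]
0.8 [617.3 200.6  52. ]
total shift [-0.0088  0.0226 -0.0051] turn [ 0.1    0.    -0.173] rows>= 1 per row [-0.0088  0.0226 -0.0051] [ 0.1     0.     -0.1732]
```

View pics/w3.png

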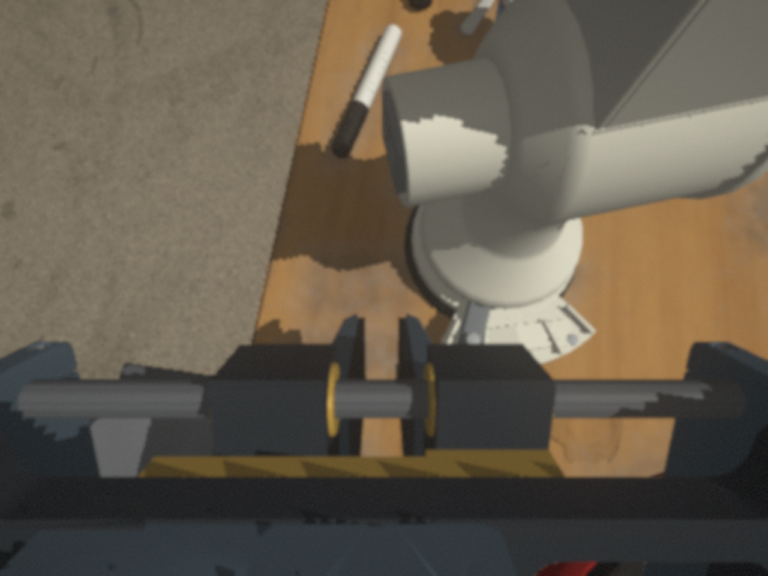

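The picture shows the almost closed fingers left of the lever, which runs down from (470,310) behind the right finger block, with the dot at (573,338). The path is clear, so I go down and then push along the arc.

Request:
send_rows --deltas '[[[-0.0257,0.003,0.06],[0,0,0]],[[-0.0257,0.003,0.06],[0,0,0]],[[-0.0257,0.003,0.06],[0,0,0]],[[0,0,0],[0,0,0]],[[-0.01,0.026,-0.006],[0,0,0]],[[-0.01,0.026,-0.006],[0,0,0]],[[0,0,0],[0,0,0]]]'

```text
time_s: 6.35
ee_pos: [522.6, 192.4, 55.1]
ee_rot: [179.8, -30.0, 97.9]
force: [-0.7, 0.1, 0.2]
gripper_width: 0.2
gripper_force: 0.0
```

Request:
send_rows --deltas '[[[-0.0044,0.0113,-0.0026],[0.05,0,-0.087]],[[-0.0044,0.0113,-0.0026],[0.05,0,-0.087]],[[-0.0044,0.0113,-0.0026],[0.05,0,-0.087]],[[-0.0044,0.0113,-0.0026],[0.05,0,-0.087]],[[-0.0044,0.0113,-0.0026],[0.05,0,-0.087]],[[-0.0044,0.0113,-0.0026],[0.05,0,-0.087]],[[-0.0044,0.0113,-0.0026],[0.05,0,-0.087]],[[-0.0044,0.0113,-0.0026],[0.05,0,-0.087]]]'

```text
time_s: 7.15
ee_pos: [564.4, 186.3, 54.6]
ee_rot: [-179.5, -30.2, 120.9]
force: [-4.8, -2.3, 1.0]
gripper_width: 0.5
gripper_force: 0.6
```

```bash
python3 look.py w4 lever_tab
```

```text
7.15 [564.4 186.3  54.6] [-179.47  -30.21  120.94] [  3.3  36.   93.8  28.3  68.4 -42.7] [-4.8 -2.3  1. ]
[573. 175. 227.] [[0.86, 0.52, -0.01], [0.5, -0.83, -0.26], [-0.14, 0.22, -0.97]]
```

View pics/w4.png

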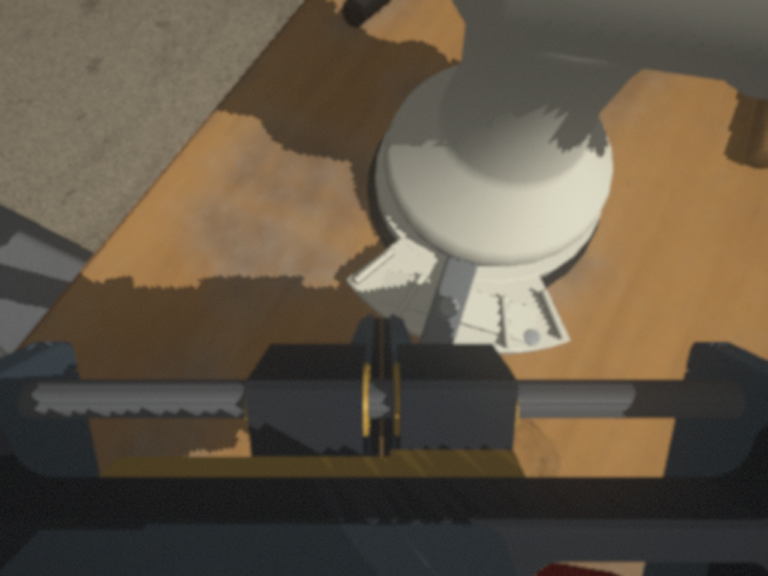

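The lever, at (450,300), has swung about half way towards the dot at (531,338), with about 5 N of force on the tool. I continue over the hump.

Request:
send_rows --deltas '[[[-0.0044,0.0113,-0.0026],[0.05,0,-0.087]],[[-0.0044,0.0113,-0.0026],[0.05,0,-0.087]],[[-0.0044,0.0113,-0.0026],[0.05,0,-0.087]],[[-0.0044,0.0113,-0.0026],[0.05,0,-0.087]],[[-0.0044,0.0113,-0.0026],[0,0,0]],[[0,0,0],[0,0,0]]]'

```text
time_s: 7.85
ee_pos: [599.0, 194.0, 54.4]
ee_rot: [180.0, -30.0, 132.4]
force: [-0.1, -0.3, 0.3]
gripper_width: 0.4
gripper_force: 0.0
```

```bash
python3 look.py w5 lever_tab
```

```text
7.85 [599.  194.   54.4] [179.96 -30.   132.38] [  5.1  40.3  84.5  24.3  75.8 -47.6] [-0.1 -0.3  0.3]
[608. 184. 227.] [[0.74, 0.67, 0.0], [0.65, -0.71, -0.25], [-0.17, 0.19, -0.97]]
```

View pics/w5.png

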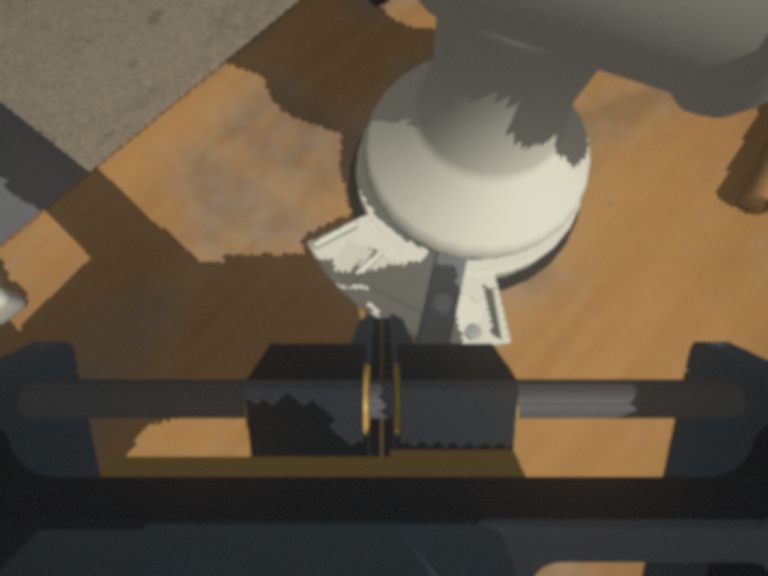

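Contact force has gone: the lever runs from (450,255) to (436,335), just left of the dot at (473,330). I compute its angle.

Run:
```python
from h import *
import pickle
for t,pts in(('w5',[((449,257),36),((436,335),36),((443,302),44),((473,330),26)]),('w4',[((458,262),36),((441,335),36),((449,307),44),((531,338),26)]),('w2',[((402,164),36),((421,198),44)])):
  c,_=pickle.load(open(t+'.pkl','rb'))
  for p,z in pts:
    X=onz(c,np.array(p)/1.5,z);d=X[:2]-[561.3,311];print(t,p,X.round(),np.hypot(*d).round(),round(np.degrees(np.arctan2(d[1],d[0]))-20.5+120,1))
```

```text
w5 (449, 257) [587. 256.  36.] 61.0 34.6
w5 (436, 335) [607. 223.  36.] 100.0 36.9
w5 (443, 302) [600. 235.  44.] 86.0 36.2
w5 (473, 330) [619. 239.  26.] 92.0 48.1
w4 (458, 262) [569. 249.  36.] 62.0 17.0
w4 (441, 335) [580. 214.  36.] 99.0 20.3
w4 (449, 307) [576. 225.  44.] 87.0 19.5
w4 (531, 338) [618. 237.  26.] 93.0 47.1
w2 (402, 164) [544. 246.  36.] 67.0 -5.5
w2 (421, 198) [541. 203.  44.] 110.0 -1.1
```

Request:
send_rows --deltas '[[[-0.0044,0.0113,-0.0026],[0.05,0,-0.087]],[[-0.0044,0.0113,-0.0026],[0.05,0,-0.087]],[[0,0,0],[0,0,0]]]'

```text
time_s: 8.25
ee_pos: [611.4, 198.6, 53.7]
ee_rot: [179.9, -30.0, 138.2]
force: [-0.2, 0.6, -0.1]
gripper_width: 0.5
gripper_force: 0.0
```

```bash
python3 look.py w6 lever_tab
```

```text
8.25 [611.4 198.6  53.7] [179.89 -29.96 138.17] [  6.2  42.3  80.3  22.3  79.3 -50.4] [-0.2  0.6 -0.1]
[621. 189. 226.] [[0.67, 0.74, 0.0], [0.72, -0.65, -0.25], [-0.19, 0.17, -0.97]]
```

View pics/w6.png

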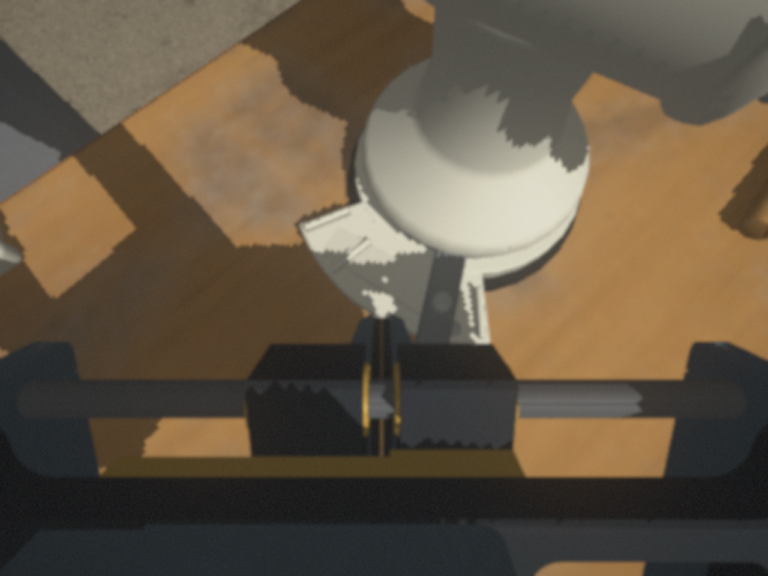

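The lever now runs from (450,255) to (436,335), at about 43° (0.75 rad), and still moves with the finger. I push on in small steps, watching the force.

Request:
send_rows --deltas '[[[-0.0044,0.0113,-0.0026],[0.05,0,-0.087]],[[-0.0022,0.0056,-0.0013],[0.025,0,-0.043]],[[0,0,0],[0,0,0]]]'

```text
time_s: 8.65
ee_pos: [619.6, 202.4, 53.2]
ee_rot: [179.9, -30.0, 142.4]
force: [-0.5, -0.4, -0.9]
gripper_width: 0.5
gripper_force: 0.0
```

```bash
python3 look.py w7 lever_tab foot_lever;python3 - <<'E'
import cv2,numpy as np
for t in ('w5','w6','w7'):
  g=cv2.cvtColor(cv2.imread(f'pics/{t}_raw.png'),cv2.COLOR_BGR2GRAY)
  for y in(178,190,205):print(t,y,g[y,260:330:2].tolist())
E
```

```text
8.65 [619.6 202.4  53.2] [179.91 -29.99 142.41] [  7.1  43.7  77.2  20.8  81.9 -52.5] [-0.5 -0.4 -0.9]
[630. 194. 226.] [[0.61, 0.79, 0.0], [0.77, -0.59, -0.25], [-0.2, 0.16, -0.97]]
lever_tab 0.95 [273.1, 167.6, 35.7, 60.6] 1352
foot_lever 0.77 [273.4, 163.4, 45.0, 70.3] 1433
w5 178 [107, 109, 108, 107, 116, 110, 106, 106, 106, 106, 107, 106, 107, 105, 89, 76, 75, 79, 77, 81, 80, 87, 111, 121, 127, 173, 204, 205, 205, 206, 206, 207, 205, 206, 206]
w5 190 [104, 104, 104, 104, 103, 104, 104, 104, 105, 106, 105, 105, 100, 77, 72, 74, 73, 73, 74, 73, 73, 75, 86, 124, 185, 203, 204, 205, 205, 204, 197, 160, 181, 200, 200]
w5 205 [103, 103, 104, 103, 102, 103, 100, 97, 98, 101, 101, 82, 69, 69, 72, 80, 88, 88, 89, 86, 80, 77, 145, 205, 210, 211, 212, 212, 210, 211, 210, 208, 184, 122, 102]
w6 178 [107, 107, 108, 109, 108, 109, 108, 109, 109, 108, 109, 107, 111, 105, 80, 77, 75, 77, 77, 76, 77, 78, 79, 76, 110, 189, 210, 211, 210, 210, 210, 210, 211, 210, 210]
w6 190 [106, 107, 108, 106, 105, 108, 106, 108, 107, 107, 107, 108, 96, 74, 74, 73, 74, 75, 76, 74, 74, 75, 74, 122, 198, 204, 155, 138, 181, 192, 190, 137, 71, 65, 67]
w6 205 [207, 199, 155, 107, 105, 105, 100, 102, 105, 105, 101, 73, 69, 71, 74, 80, 86, 89, 90, 84, 77, 73, 94, 105, 120, 179, 199, 143, 104, 140, 197, 191, 160, 140, 139]
w7 178 [110, 111, 111, 109, 112, 111, 110, 111, 109, 112, 111, 110, 111, 104, 82, 75, 78, 77, 77, 77, 76, 77, 76, 78, 84, 131, 194, 212, 213, 212, 213, 213, 213, 213, 213]
w7 190 [120, 112, 110, 110, 109, 108, 109, 109, 107, 108, 109, 104, 92, 73, 75, 74, 73, 75, 75, 75, 76, 75, 73, 83, 105, 108, 133, 168, 118, 67, 64, 63, 64, 62, 64]
w7 205 [206, 207, 211, 209, 202, 194, 191, 145, 105, 104, 95, 71, 70, 69, 73, 79, 88, 90, 88, 81, 74, 73, 95, 106, 103, 99, 105, 119, 152, 142, 143, 140, 142, 142, 142]
```

Request:
send_rows --deltas '[[[-0.0015,0.0038,-0.0009],[0.017,0,-0.03]],[[-0.0007,0.0019,-0.0004],[0.008,0,-0.015]],[[0,0,0],[0,0,0]]]'

```text
time_s: 9.1
ee_pos: [622.1, 203.8, 53.1]
ee_rot: [179.9, -30.0, 143.9]
force: [0.7, 0.2, -0.0]
gripper_width: 0.1
gripper_force: 0.0
```

```bash
cat > ed.py <<'E'
import cv2,numpy as np,sys
from workcell import *
s=state();print(s['ee_pos'].round(1),s['ee_rot'].round(1),s['force'].round(2))
f=grab_frame('wrist');g=cv2.cvtColor(f,cv2.COLOR_RGB2GRAY)
for y in(185,205):print(y,g[y,270:320:2].tolist())
E
python3 ed.py
```

```text
[622.1 203.8  53.1] [179.9 -30.  143.9] [ 0.73  0.17 -0.03]
185 [111, 111, 110, 111, 111, 107, 106, 105, 85, 76, 76, 76, 77, 77, 78, 77, 75, 77, 76, 96, 108, 112, 114, 114, 116]
205 [174, 140, 168, 181, 120, 101, 74, 69, 70, 73, 81, 88, 91, 89, 84, 77, 72, 95, 101, 101, 105, 109, 128, 141, 142]
```

Request:
send_rows --deltas '[[[-0.0015,0.0038,-0.0009],[0.017,0,-0.03]],[[-0.0007,0.0019,-0.0004],[0.008,0,-0.015]],[[0,0,0],[0,0,0]]]'

```text
time_s: 9.45
ee_pos: [624.8, 205.4, 53.0]
ee_rot: [179.9, -30.0, 145.4]
force: [-0.2, -0.3, 0.7]
gripper_width: 0.5
gripper_force: 0.2
```

```bash
python3 ed.py
```

```text
[624.8 205.4  53. ] [179.9 -30.  145.4] [-0.18 -0.3   0.66]
185 [110, 110, 110, 109, 108, 109, 106, 106, 86, 74, 75, 77, 75, 75, 76, 75, 75, 77, 77, 98, 111, 106, 108, 123, 128]
205 [146, 204, 203, 153, 116, 100, 77, 72, 70, 75, 80, 87, 91, 89, 81, 75, 72, 86, 103, 105, 111, 137, 142, 143, 142]
```

Request:
send_rows --deltas '[[[0,-0.02,0],[0,0,0]],[[0,-0.04,0],[0,0,0]],[[0,-0.04,0],[0,0,0]],[[0,0,0],[0,0,0]]]'

```text
time_s: 9.9
ee_pos: [594.7, 161.9, 53.3]
ee_rot: [-180.0, -30.1, 145.2]
force: [-0.2, 0.0, -0.2]
gripper_width: 0.6
gripper_force: 0.0
```

```bash
python3 look.py w8 lever_tab foot_lever
python3 - <<'E'
from fit import *
c,T=pickle.load(open('w8.pkl','rb'))
g=cv2.cvtColor(cv2.imread('pics/w8_raw.png'),cv2.COLOR_BGR2GRAY)
for y in(185,205):print(y,g[y,280:400:4].tolist())
for l,m in T.items():
    for y in range(165,240,8):
        xs=np.nonzero(m[y])[0]
        if len(xs):
            X=onz(c,(xs.mean(),y),36);d=X[:2]-[561.3,311];print(l,y,xs.min(),xs.max(),X.round(),np.hypot(*d).round(),round(np.degrees(np.arctan2(d[1],d[0]))-20.5+120,1))
a=cv2.imread('pics/w8_raw.png');
E
```

```text
9.9 [594.7 161.9  53.3] [-179.97  -30.09  145.24] [  4.6  41.9  81.3  18.7  81.5 -57.5] [-0.2  0.  -0.2]
[606. 154. 226.] [[0.57, 0.82, 0.0], [0.79, -0.55, -0.26], [-0.21, 0.15, -0.97]]
lever_tab 0.83 [324.9, 139.5, 59.3, 113.9] 2435
foot_lever 0.73 [313.1, 132.0, 71.8, 126.3] 2561
185 [80, 84, 100, 113, 113, 112, 113, 113, 107, 111, 193, 222, 221, 222, 222, 222, 218, 149, 182, 82, 122, 127, 127, 129, 131, 137, 128, 104, 85, 73]
205 [78, 77, 77, 79, 77, 78, 79, 90, 101, 109, 160, 215, 216, 188, 163, 118, 213, 119, 82, 114, 107, 102, 171, 169, 156, 192, 147, 149, 147, 144]
lever_tab 173 357 379 [599. 259.  36.] 64.0 45.6
lever_tab 181 355 378 [603. 255.  36.] 70.0 45.9
lever_tab 189 354 377 [607. 250.  36.] 76.0 46.4
lever_tab 197 353 375 [611. 245.  36.] 82.0 46.6
lever_tab 205 352 374 [615. 241.  36.] 88.0 47.0
lever_tab 213 350 373 [619. 236.  36.] 94.0 47.1
lever_tab 221 349 372 [623. 232.  36.] 100.0 47.4
lever_tab 229 347 379 [628. 230.  36.] 105.0 48.9
lever_tab 237 346 384 [633. 228.  36.] 110.0 50.1
foot_lever 165 353 361 [590. 257.  36.] 61.0 37.1
foot_lever 173 357 379 [599. 259.  36.] 64.0 45.6
foot_lever 181 355 378 [603. 255.  36.] 70.0 45.9
foot_lever 189 354 377 [607. 250.  36.] 76.0 46.4
foot_lever 197 352 376 [611. 245.  36.] 82.0 46.6
foot_lever 205 351 375 [615. 241.  36.] 88.0 47.0
foot_lever 213 350 373 [619. 236.  36.] 94.0 47.1
foot_lever 221 348 372 [622. 232.  36.] 100.0 47.2
foot_lever 229 347 378 [628. 230.  36.] 105.0 48.7
foot_lever 237 345 384 [633. 227.  36.] 110.0 49.9
```

```bash
python3 look.py w9 lever_tab
python3 - <<'E'
from fit import *
for t in('w1','w2','w3','w7','w8','w9'):
    c,T=pickle.load(open(t+'.pkl','rb'));m=T['lever_tab']
    P=[]
    ys,xs=np.nonzero(m)
    Q=np.array([onz(c,(x,y),38)[:2] for x,y in zip(xs,ys)]);d=Q-[561.3,311];r=np.hypot(*d.T);a=np.degrees(np.arctan2(d[:,1],d[:,0]))-20.5+120
    print(t,[(k,round(float(a[(r>k-4)&(r<k+4)].mean()),1)) for k in(70,80,90,100,110) if ((r>k-4)&(r<k+4)).sum()>8])
E
```

```text
10.05 [596.6 164.2  53.3] [179.85 -30.01 145.39] [  4.8  42.   81.   18.8  81.4 -57.5] [-0.   0.6  0.3]
[607. 156. 226.] [[0.57, 0.82, 0.0], [0.8, -0.55, -0.25], [-0.21, 0.15, -0.97]]
lever_tab 0.72 [314.8, 132.9, 63.8, 120.9] 2462
w1 [(70, -2.6), (80, -2.2), (90, -1.8), (100, -1.6), (110, -1.3)]
w2 [(70, -4.1), (80, -3.2), (90, -3.0), (100, -2.7), (110, -1.6)]
w3 [(70, -3.4), (80, -2.8), (90, -3.3)]
w7 [(70, 45.4), (80, 45.6), (90, 45.8), (100, 46.0)]
w8 [(70, 45.4), (80, 46.0), (90, 46.6), (100, 47.5), (110, 49.7)]
w9 [(70, 45.6), (80, 46.1), (90, 46.6), (100, 47.3), (110, 49.7)]
```

```bash
cat > fit2.py <<'E'
from fit import *
c3,_=pickle.load(open('w3.pkl','rb'))
def hull(c,v,zax):
    P=[]
    for x in(-83,-45): P.append(np.c_[0*th+x,26.5*np.cos(th),zax+26.5*np.sin(th)])
    q=np.array([pix(c,X) for X in W(v,np.vstack(P)[::6])]).astype(np.float32);return cv2.convexHull(q)
w3p=[np.array(p)/1.5 for p in [(400,79),(440,70),(470,64),(383,95),(388,150),(398,190),(425,202),(460,195),(490,188)]]
w2p=[cr(p) for p in [(38,135),(60,105),(90,62),(160,282),(175,275),(200,255)]]
def r2(u):
    v=u[:3];r=[]
    for c,ps in((c3,w3p),(c2,w2p)):
        h=hull(c,v,u[3]); r+=[cv2.pointPolygonTest(h,(float(p[0]),float(p[1])),True) for p in ps]
    return np.array(r+[(u[3]-165)/4])
if __name__=='__main__':
    for y in(18,23):
        b=least_squares(r2,[561,311,y,165],diff_step=1e-3,loss='soft_l1');print(b.x.round(2),b.cost,b.fun.round(1),W(b.x,[[-85,0,b.x[3]]])[0].round(1))
    for zz in [165]:
        b=least_squares(lambda w:r2([*w,zz]),[561,311,20],diff_step=1e-3,loss='soft_l1');print(b.x.round(2),b.cost,W(b.x,[[-85,0,zz]])[0].round(1))
E
python3 fit2.py
```

```text
[559.09 317.36  21.28 156.37] 9.878769618901115 [ 0.8  0.2  0.2  0.1 -0.5 -0.5  0.1 -0.3 -0.2  1.2 -0.1 -2.3  3.4  3.
  1.8 -2.2] [479.9 286.5 156.4]
[559.08 317.43  21.34 156.37] 9.878486638982814 [ 0.8  0.2  0.2  0.2 -0.5 -0.5  0.1 -0.4 -0.2  1.2 -0.1 -2.3  3.4  3.
  1.8 -2.2] [479.9 286.5 156.4]
[559.83 311.83  20.69] 18.060471575839145 [480.3 281.8 165. ]
```

Run:
```python
from mv import *
s=state();c=(s['ee_pos'],s['ee_rot'])
c=go([460,90,220],None,c); d=go(c[0],[180,-45,40],c); go([400,170,230],None,d)
```

```text
total shift [ 0.2884 -0.2773 -0.2195] turn [0. 0. 0.] rows>= 5 per row [ 0.0577 -0.0555 -0.0439] [0. 0. 0.]
total shift [0. 0. 0.] turn [-2.242  0.363  2.926] rows>= 13 per row [0. 0. 0.] [-0.1724  0.0279  0.2251]
total shift [ 0.0219 -0.1997 -0.0064] turn [0. 0. 0.] rows>= 3 per row [ 0.0073 -0.0666 -0.0021] [0. 0. 0.]
```

Request:
send_rows --deltas '[[[0.0577,-0.0555,-0.0439],[0,0,0]],[[0.0577,-0.0555,-0.0439],[0,0,0]],[[0.0577,-0.0555,-0.0439],[0,0,0]],[[0.0577,-0.0555,-0.0439],[0,0,0]],[[0.0577,-0.0555,-0.0439],[0,0,0]],[[0,0,0],[-0.1725,0.028,0.225]],[[0,0,0],[-0.1725,0.028,0.225]],[[0,0,0],[-0.1725,0.028,0.225]],[[0,0,0],[-0.1725,0.028,0.225]],[[0,0,0],[-0.1725,0.028,0.225]]]' --grip 0

```text
time_s: 11.15
ee_pos: [460.3, 89.5, 220.3]
ee_rot: [175.6, -35.5, 107.1]
force: [-0.3, -0.2, 0.7]
gripper_width: 77.4
gripper_force: 0.0
```

Request:
send_rows --deltas '[[[0,0,0],[-0.1725,0.028,0.225]],[[0,0,0],[-0.1725,0.028,0.225]],[[0,0,0],[-0.1725,0.028,0.225]],[[0,0,0],[-0.1725,0.028,0.225]],[[0,0,0],[-0.1725,0.028,0.225]],[[0,0,0],[-0.1725,0.028,0.225]],[[0,0,0],[-0.1725,0.028,0.225]],[[0,0,0],[-0.1725,0.028,0.225]],[[0,0,0],[0,0,0]]]'

```text
time_s: 12.05
ee_pos: [457.4, 91.1, 219.9]
ee_rot: [-179.9, -45.0, 40.1]
force: [-0.6, 0.0, 0.3]
gripper_width: 91.0
gripper_force: 0.0
```

Request:
send_rows --deltas '[[[0.0073,-0.0666,-0.002],[0,0,0]],[[0.0073,-0.0666,-0.002],[0,0,0]],[[0.0073,-0.0666,-0.002],[0,0,0]],[[0,0,0],[0,0,0]],[[0,0,0],[0,0,0]],[[0,0,0],[0,0,0]]]'

```text
time_s: 12.65
ee_pos: [401.1, 169.2, 230.4]
ee_rot: [179.9, -45.0, 40.0]
force: [1.2, -0.4, -0.2]
gripper_width: 91.2
gripper_force: 0.0
```

```bash
python3 look.py w10 crank socket foot_lever
python3 - <<'E'
from h import *
import pickle
from fit import W
c,_=pickle.load(open('w10.pkl','rb'));u=pix(c,[480,282,165]);print(u)
x,y=int(max(u[0]-60,0)),int(max(u[1]-60,0))
print(x,y);a=cv2.imread('pics/w10_raw.png')[y:y+120,x:x+120];cv2.imwrite('pics/w10c.png',cv2.resize(a,None,fx=5,fy=5,interpolation=cv2.INTER_CUBIC))
E
```

```text
12.65 [401.1 169.2 230.4] [179.95 -45.01  40.03] [  2.9  -9.1 135.4  60.9  29.2   4.4] [ 1.2 -0.4 -0.2]
[356. 132. 393.] [[0.64, -0.77, 0.0], [-0.66, -0.56, -0.5], [0.38, 0.32, -0.87]]
crank 0.68 [361.1, 377.6, 13.8, 4.7] 115
socket 0.96 [202.3, 0.0, 131.0, 217.9] 18040
foot_lever 0.8 [285.4, 149.6, 46.0, 20.9] 584
[220.79362138 144.17751579]
160 84
```

View pics/w10c.png

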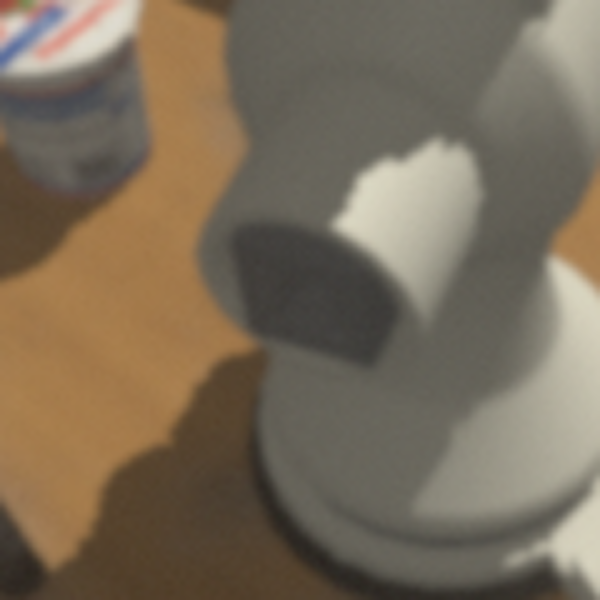

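The crop shows the collar rim from about (200,250) to (428,328) with the dark hub inside it, faintest near (305,290); the predicted mouth of (304,301) agrees to within 2 px raw.

Run:
```python
from h import *
from fit import W
g=np.mean([cv2.cvtColor(grab_frame('wrist'),cv2.COLOR_RGB2GRAY).astype(float) for _ in range(4)],0)
c=calibration('wrist')
np.save('w10g.npy',g)
for y in range(128,158,2):print(y,g[y,204:246:2].round().astype(int).tolist())
th=np.linspace(0,2*np.pi,9)
v=[560,311.8,20.7]
for x,r in((-83,26.5),(-85,8.7)):print(x,[pix(c,p).round(1).tolist() for p in W(v,np.c_[0*th+x,r*np.cos(th),165+r*np.sin(th)])])
```

```text
128 [93, 85, 77, 72, 70, 71, 73, 76, 83, 89, 100, 138, 188, 207, 207, 204, 199, 194, 190, 185, 180]
130 [88, 76, 66, 66, 65, 65, 65, 66, 67, 71, 78, 92, 122, 165, 193, 200, 197, 192, 186, 182, 176]
132 [85, 72, 64, 62, 65, 64, 66, 65, 64, 66, 67, 70, 81, 103, 142, 178, 191, 188, 184, 179, 172]
134 [88, 78, 63, 63, 63, 62, 63, 64, 64, 64, 66, 66, 67, 74, 90, 121, 163, 182, 181, 176, 168]
136 [90, 82, 65, 62, 62, 62, 62, 62, 62, 62, 63, 65, 66, 66, 70, 85, 116, 158, 175, 172, 164]
138 [91, 87, 68, 63, 64, 62, 61, 60, 62, 62, 62, 63, 63, 64, 63, 67, 84, 117, 154, 166, 158]
140 [92, 90, 72, 62, 64, 62, 61, 61, 64, 64, 64, 62, 63, 62, 62, 62, 67, 86, 118, 153, 151]
142 [96, 94, 78, 63, 63, 62, 62, 62, 64, 66, 65, 63, 62, 62, 62, 61, 61, 73, 96, 129, 144]
144 [103, 95, 83, 64, 62, 63, 63, 64, 66, 64, 65, 64, 62, 62, 62, 60, 61, 64, 85, 107, 131]
146 [117, 103, 88, 66, 62, 64, 64, 66, 66, 65, 66, 64, 63, 62, 62, 62, 60, 64, 83, 96, 114]
148 [124, 118, 100, 73, 64, 64, 64, 64, 66, 66, 66, 66, 63, 63, 64, 61, 61, 72, 88, 94, 103]
150 [128, 126, 119, 98, 81, 73, 67, 65, 64, 64, 65, 66, 64, 63, 62, 62, 63, 81, 92, 94, 97]
152 [128, 124, 120, 103, 90, 88, 91, 85, 77, 71, 66, 65, 64, 63, 62, 61, 71, 88, 93, 94, 95]
154 [115, 93, 86, 74, 73, 85, 95, 96, 96, 94, 88, 82, 74, 68, 64, 64, 82, 92, 94, 94, 96]
156 [84, 71, 70, 69, 72, 88, 94, 95, 96, 96, 96, 96, 94, 90, 83, 80, 90, 94, 94, 95, 97]
-83 [[199.9, 135.4], [203.7, 124.8], [220.0, 123.8], [238.2, 134.0], [246.1, 148.1], [239.9, 157.1], [224.9, 156.9], [209.0, 148.4], [199.9, 135.4]]
-85 [[214.4, 140.9], [215.9, 137.7], [221.1, 137.5], [226.8, 140.7], [229.5, 145.1], [227.8, 148.3], [222.7, 148.3], [217.2, 145.3], [214.4, 140.9]]
```

Request:
send_rows --deltas '[[[0,0,0],[0,-0.262,0]],[[0,0,0],[0,-0.262,0]],[[0,0,0],[0,-0.262,0]],[[0,0,0],[0,-0.262,0]],[[0,0,0],[0,-0.262,0]],[[0,0,0],[0,-0.262,0]],[[-0.0345,0.0715,0.015],[0,0,0]],[[-0.0345,0.0715,0.015],[0,0,0]],[[-0.0345,0.0715,0.015],[0,0,0]],[[-0.0345,0.0715,0.015],[0,0,0]]]'

```text
time_s: 14.05
ee_pos: [442.0, 25.8, 186.1]
ee_rot: [-178.9, -8.1, 41.0]
force: [-0.1, 0.9, 0.8]
gripper_width: 91.3
gripper_force: 0.0
```

Request:
send_rows --deltas '[[[0,0,0],[0,0,-0.28]],[[0,0,0],[0,0,-0.28]],[[0,0,0],[0,0,-0.28]],[[0,0,0],[0,0,-0.28]],[[0,0,0],[0,0,-0.28]],[[0,0,0],[0,0,-0.28]],[[0,0,0],[0,0,-0.28]],[[0,0,0],[0,0,-0.28]],[[0,0,0],[0,0,-0.28]],[[0,0,0],[0,0,-0.28]]]'

```text
time_s: 15.05
ee_pos: [441.6, 26.9, 186.4]
ee_rot: [172.2, -2.5, 121.8]
force: [0.2, 0.1, -0.1]
gripper_width: 90.8
gripper_force: 0.0
```

Request:
send_rows --deltas '[[[0,0,0],[0,0,-0.28]],[[0,0,0],[0,0,-0.28]],[[0,0,0],[0,0,-0.28]],[[0,0,0],[0,0,-0.28]],[[0,0,0],[0,0,-0.28]],[[0,0,0],[0,0,-0.28]],[[0,0,0],[0,0,-0.28]],[[0,0,0],[0,0,0]],[[0,0,0],[0,0,0]],[[0,0,0],[0,0,0]]]'

```text
time_s: 16.05
ee_pos: [441.6, 27.0, 186.5]
ee_rot: [173.6, 5.0, 177.0]
force: [0.3, 0.3, 0.9]
gripper_width: 91.2
gripper_force: 0.0
```

```bash
cat > cfit.py <<'E'
from h import *
import pickle,sys
from scipy.optimize import minimize
# box silhouettes: render mask of the crank model (3D boxes) and compare with the traced masks
BX=[(-22,22,-11,11,0,22),(22,58,-4.5,4.5,6.5,15.5),(-33,-21,-11,76,2.5,19.5),(-89,-33,54,76,0,22)]
def render(c,v,h=0):
    a=np.radians(v[2]);R=np.array([[np.cos(a),-np.sin(a),0],[np.sin(a),np.cos(a),0],[0,0,1]]);m=np.zeros((384*2,512*2),np.uint8)
    for b in BX:
        P=np.array([[x,y,z] for x in b[:2] for y in b[2:4] for z in b[4:]])@R.T+[v[0],v[1],h]
        q=np.array([pix(c,X) for X in P])*2+.5;cv2.fillConvexPoly(m,cv2.convexHull(q.round().astype(np.int32)),255)
    return cv2.resize(m,(512,384),interpolation=cv2.INTER_AREA)/255.
def cost(v,tags):
    s=0
    for c,m in tags:
        r=render(c,v,v[3] if len(v)>3 else 0);s+=np.abs(cv2.GaussianBlur(r,(0,0),1)-cv2.GaussianBlur(m.astype(float),(0,0),1)).sum()
    return s
def load(t): c,T=pickle.load(open(t+'.pkl','rb'));return c,T['crank']
def fit(ts,x0):
    d=[load(t) for t in ts];b=None
    for k in range(3):
        x=x0 if b is None else b.x
        b=minimize(cost,x,args=(d,),method='Nelder-Mead',options=dict(initial_simplex=np.vstack([x]+[np.array(x)+e for e in np.diag([4,4,3,6][:len(x)])]),xatol=.03,fatol=.5))
    return b.x.round(2),round(b.fun,1),[int(m.sum()) for _,m in d]
E
python3 look.py w11 crank
python3 - <<'E'
from cfit import *
x0=[446,14,-3.4]
print(fit(['w1'],x0),fit(['w11'],x0),fit(['w1','w11'],x0),fit(['w1','w11'],x0+[0]),sep='\n')
E
```

```text
16.05 [441.6  27.  186.5] [173.56   5.05 177.02] [ -2.7   5.7 113.3   7.7  56.1 -94. ] [0.3 0.3 0.9]
[353.  14. 335.] [[0.04, 0.99, 0.11], [0.94, -0.08, 0.35], [0.35, 0.09, -0.93]]
crank 0.89 [218.2, 102.5, 73.3, 115.3] 2568
(array([446.99,  15.7 ,  -2.92]), np.float64(194.3), [1722])
(array([447.63,  14.05,  -2.7 ]), np.float64(431.5), [2568])
(array([447.41,  14.55,  -3.51]), np.float64(672.9), [1722, 2568])
(array([447.68,  14.24,  -3.25,  -3.77]), np.float64(612.4), [1722, 2568])
```

Run:
```python
from mv import *
s=state();c=(s['ee_pos'],s['ee_rot'])
c=go(c[0],[180,0,176.8],c);c=go([447.2,14.6,60],None,c)
```

```text
total shift [0. 0. 0.] turn [0.225 0.176 0.019] rows>= 1 per row [0. 0. 0.] [0.225  0.176  0.0192]
total shift [-0.0124 -0.0242  0.253 ] turn [0. 0. 0.] rows>= 3 per row [-0.0041 -0.0081  0.0843] [0. 0. 0.]
```

Request:
send_rows --deltas '[[[0,0,0],[0.1125,0.088,0.0095]],[[0,0,0],[0.1125,0.088,0.0095]],[[-0.0041,-0.0081,0.0843],[0,0,0]],[[-0.0041,-0.0081,0.0843],[0,0,0]],[[-0.0041,-0.0081,0.0843],[0,0,0]],[[0,0,0],[0,0,0]],[[0,0,0],[0,0,0]]]'

```text
time_s: 16.85
ee_pos: [447.3, 14.6, 60.4]
ee_rot: [-180.0, -0.0, 176.8]
force: [0.2, 0.5, 0.7]
gripper_width: 91.2
gripper_force: 0.0
```

```bash
python3 look.py w12 crank;python3 - <<'E'
from mv import *
from cfit import fit
print(fit(['w12'],[447.4,14.5,-3.2]))
go([447.4,14.5,17],[180,0,176.8])
E
```

```text
16.85 [447.3  14.6  60.4] [-1.7999e+02 -5.0000e-02  1.7684e+02] [  0.4  17.8 119.1  -0.   43.1 -86.4] [0.2 0.5 0.7]
[373.  19. 217.] [[0.05, 1.0, 0.0], [0.96, -0.05, 0.26], [0.26, -0.01, -0.96]]
crank 0.58 [238.6, 100.2, 122.5, 181.3] 5923
(array([448.04,  13.97,  -3.17]), np.float64(1660.7), [5923])
total shift [ 0.0032 -0.0005  0.09  ] turn [0.    0.008 0.002] rows>= 1 per row [ 0.0032 -0.0005  0.09  ] [0.0004 0.0083 0.0022]
```

Request:
send_rows --deltas '[[[0,0,0.035],[0,0,0]],[[0,0,0.035],[0,0,0]],[[0,0,0.017],[0,0,0]],[[0,0,0],[0,0,0]]]'

```text
time_s: 17.35
ee_pos: [447.5, 14.6, 17.1]
ee_rot: [-180.0, 0.1, 176.9]
force: [0.0, 0.6, -0.8]
gripper_width: 91.2
gripper_force: 0.0
```

Request:
send_rows --deltas '[[[0,0,0],[0,0,0]],[[0,0,0],[0,0,0]],[[0,0,0],[0,0,0]],[[0,0,0],[0,0,0]],[[0,0,0],[0,0,0]],[[0,0,0],[0,0,0]],[[0,0,0],[0,0,0]],[[0,0,0],[0,0,0]],[[0,0,0],[0,0,0]],[[0,0,0],[0,0,0]]]' --grip 1 --grip_force 50

```text
time_s: 18.35
ee_pos: [447.1, 14.5, 16.6]
ee_rot: [-180.0, 0.0, 176.9]
force: [0.2, -0.6, -0.8]
gripper_width: 21.6
gripper_force: 50.0
```

Request:
send_rows --deltas '[[[0,0,-0.03],[0,0,0]],[[0,0,-0.07],[0,0,0]],[[0,0,-0.07],[0,0,0]],[[0,0,-0.07],[0,0,0]],[[0,0,-0.068],[0,0,0]],[[0,0,0],[0,0,-0.278]],[[0,0,0],[0,0,-0.278]],[[0,0,0],[0,0,-0.278]],[[0,0,0],[0,0,0]]]'

```text
time_s: 19.25
ee_pos: [446.8, 14.6, 170.4]
ee_rot: [-180.0, -0.0, -159.2]
force: [-0.0, -0.0, -1.1]
gripper_width: 21.7
gripper_force: 50.0
```

```bash
python3 look.py w13 crank;python3 - <<'E'
from mv import *
from cfit import *
s=state();print(s['gripper_width'])
c,m=load('w13');d=[(c,m)]
p=s['ee_pos']
# estimate in-hand pose with height
b=minimize(cost,[p[0],p[1],20.7,p[2]-16.7],args=(d,),method='Nelder-Mead',options=dict(initial_simplex=np.array([p[0],p[1],20.7,p[2]-16.7])+np.vstack([np.zeros(4),np.diag([4,4,3,6])]),xatol=.03,fatol=.5));print(b.x.round(1),p.round(1),b.fun,m.sum())
c=go(s['ee_pos'],[180,0,-159.3]);go([402.7,252.5,170.7],None,c)
E
```

```text
19.25 [446.8  14.6 170.4] [-1.8000e+02 -2.0000e-02 -1.5924e+02] [   0.4    9.7  110.6   -0.    59.8 -110.4] [-0.  -0.  -1.1]
[377. -11. 327.] [[-0.35, 0.93, 0.0], [0.9, 0.34, 0.26], [0.25, 0.09, -0.96]]
crank 0.57 [235.1, 95.0, 156.4, 208.9] 8633
21.750876023552266
[449.   16.2  20.3 141.8] [446.9  14.6 170.3] 2614.210300262851 8633
total shift [0. 0. 0.] turn [ 0.    -0.001 -0.003] rows>= 1 per row [0. 0. 0.] [ 0.0001 -0.001  -0.0033]
total shift [-0.0856  0.4764 -0.0007] turn [0. 0. 0.] rows>= 6 per row [-0.0143  0.0794 -0.0001] [0. 0. 0.]
```

Request:
send_rows --deltas '[[[-0.0143,0.0794,0],[0,0,0]],[[-0.0143,0.0794,0],[0,0,0]],[[-0.0143,0.0794,0],[0,0,0]],[[-0.0143,0.0794,0],[0,0,0]],[[-0.0143,0.0794,0],[0,0,0]],[[-0.0143,0.0794,-0.0006],[0,0,0]],[[0,0,0],[0,0,0]],[[0,0,0],[0,0,0]],[[0,0,0],[0,0,0]]]'

```text
time_s: 20.25
ee_pos: [402.7, 251.6, 170.6]
ee_rot: [-180.0, -0.0, -159.3]
force: [-1.1, 0.7, -1.5]
gripper_width: 21.5
gripper_force: 50.0
```

Run:
```python
from mv import *
s=state();print(s['ee_pos'],s['ee_rot'],s['force'])
u=np.array([.935,.353,0]);m=np.array([480.3,281.8,165]);p=s['ee_pos'];o=p-[0,0,5.7]+0.5*u
tip=o+58*u;print('tip-mouth along,lat,z',(tip-m)@u,(tip-m)@[-.353,.935,0],tip[2]-165)
# images of the tip and mouth in the fixed cameras
for n in('scene','side'):
    f=grab_frame(n);c=calibration(n);a,b=pix(c,tip),pix(c,m);print(n,a,b)
    x,y=int(b[0])-40,int(b[1])-30
    cv2.imwrite(f'pics/t_{n}.png',cv2.resize(f[y:y+60,x:x+80,::-1],(400,300),interpolation=cv2.INTER_CUBIC))
cv2.imwrite('pics/t.png',np.hstack([cv2.imread('pics/t_scene.png'),cv2.imread('pics/t_side.png')]))
```

```text
[402.67671163 251.55772785 170.56973684] [-1.79951323e+02 -4.71832655e-02 -1.59310887e+02] [-1.14769061  0.65457246 -1.50548513]
tip-mouth along,lat,z -24.821507695673386 -0.875503662041277 -0.13026316213114342
scene [249.32251149 220.72075234] [240.15107898 219.27727038]
side [244.34282817 204.88879324] [236.5700523  203.86352116]
```

Request:
send_rows --deltas '[[[-0.02,0.0018,0],[0,0,0]],[[-0.02,0,0],[0,0,0]],[[-0.008,0,0],[0,0,0]],[[-0.008,0,0],[0,0,0]],[[0,0,0],[0,0,0]]]'

```text
time_s: 20.85
ee_pos: [429.2, 263.4, 170.7]
ee_rot: [-180.0, 0.0, -159.3]
force: [0.2, 0.2, -1.4]
gripper_width: 21.6
gripper_force: 50.0
```

Request:
send_rows --deltas '[[[-0.006,0,0],[0,0,0]],[[-0.006,0,0],[0,0,0]],[[0,0,0],[0,0,0]]]'

```text
time_s: 21.15
ee_pos: [434.5, 265.6, 170.9]
ee_rot: [-180.0, 0.0, -159.2]
force: [-0.4, 0.1, -0.9]
gripper_width: 21.8
gripper_force: 50.0
```

Request:
send_rows --deltas '[[[-0.006,0,0],[0,0,0]],[[-0.006,0,0],[0,0,0]],[[0,0,0],[0,0,0]]]'

```text
time_s: 21.45
ee_pos: [440.3, 267.7, 170.9]
ee_rot: [-180.0, 0.0, -159.2]
force: [-0.7, -0.9, -1.1]
gripper_width: 21.3
gripper_force: 50.0
```

Request:
send_rows --deltas '[[[-0.006,0,0],[0,0,0]],[[-0.006,0,0],[0,0,0]],[[-0.006,0,0],[0,0,0]],[[0,0,0],[0,0,0]]]'

```text
time_s: 21.85
ee_pos: [448.7, 270.9, 170.8]
ee_rot: [-180.0, 0.0, -159.2]
force: [0.1, -0.3, -1.0]
gripper_width: 21.9
gripper_force: 50.0
```

Request:
send_rows --deltas '[[[-0.006,0,0],[0,0,0]],[[-0.006,0,0],[0,0,0]],[[-0.004,0,0],[0,0,0]],[[0,0,0],[0,0,0]]]'

```text
time_s: 22.25
ee_pos: [456.1, 273.7, 170.8]
ee_rot: [-180.0, 0.0, -159.2]
force: [-0.3, 1.4, -1.5]
gripper_width: 21.8
gripper_force: 50.0
```

Request:
send_rows --deltas '[[[-0.004,0,0],[0,0,0]],[[-0.004,0,0],[0,0,0]],[[0,0,0],[0,0,0]]]'

```text
time_s: 22.55
ee_pos: [458.1, 274.5, 170.6]
ee_rot: [-180.0, -0.2, -159.2]
force: [-4.9, -1.0, 2.0]
gripper_width: 21.6
gripper_force: 50.0
```

Request:
send_rows --deltas '[[[-0.004,0,0],[0,0,0]],[[-0.004,0,0],[0,0,0]],[[0,0,0],[0,0,0]]]'

```text
time_s: 22.85
ee_pos: [458.3, 274.5, 170.3]
ee_rot: [-180.0, -0.7, -159.3]
force: [-12.8, -4.3, 6.3]
gripper_width: 21.4
gripper_force: 50.0
```

Request:
send_rows --deltas '[[[-0.004,0,0],[0,0,0]],[[-0.004,0,0],[0,0,0]],[[0,0,0],[0,0,0]]]'

```text
time_s: 23.15
ee_pos: [458.4, 274.5, 170.2]
ee_rot: [-180.0, -1.2, -159.3]
force: [-21.9, -8.0, 13.0]
gripper_width: 21.8
gripper_force: 50.0
```

```bash
python3 look.py w14 crank;python3 - <<'E'
from cfit import *
s=state();c,m=load('w14');p=s['ee_pos']
x0=np.array([p[0],p[1],20.7,154])
b=minimize(cost,x0,args=([(c,m)],),method='Nelder-Mead',options=dict(initial_simplex=x0+np.vstack([np.zeros(4),np.diag([4,4,3,6])]),xatol=.03,fatol=.5));print(b.x.round(1),p,b.fun,m.sum())
E
```

```text
23.15 [458.4 274.5 170.2] [-179.96   -1.2  -159.26] [ 29.6  17.8  99.2   0.2  64.2 -81.2] [-21.9  -8.   13. ]
[392. 250. 328.] [[-0.35, 0.94, -0.0], [0.91, 0.34, 0.24], [0.23, 0.09, -0.97]]Traceback (most recent call last):
  File "<stdin>", line 2, in <module>
  File "cfit.py", line 17, in load
    def load(t): c,T=pickle.load(open(t+'.pkl','rb'));return c,T['crank']
                                                               ~^^^^^^^^^
KeyError: 'crank'
```

Request:
send_rows --deltas '[[[0.008,0,0],[0,0,0]],[[0.008,0,0],[0,0,0]],[[0.002,0,0],[0,0,0]],[[0,0,0],[0,0,0]]]'

```text
time_s: 23.65
ee_pos: [458.1, 274.4, 170.6]
ee_rot: [-180.0, -0.1, -159.2]
force: [-3.4, -1.4, -0.8]
gripper_width: 22.1
gripper_force: 50.0
```

Request:
send_rows --deltas '[[[0,0,0],[0,0,0]],[[0,0,0],[0,0,0]],[[0,0,0],[0,0,0]],[[0,0,0],[0,0,0]],[[0,0,0],[0,0,0]],[[0,0,0],[0,0,0]],[[0,0,-0.02],[0,0,0]],[[0,0,-0.04],[0,0,0]],[[0,0,-0.08],[0,0,0]],[[0,0,0],[0,0,0]]]' --grip 0

```text
time_s: 24.65
ee_pos: [461.2, 276.1, 246.8]
ee_rot: [179.9, 0.7, -159.2]
force: [1.1, -0.3, 0.5]
gripper_width: 90.7
gripper_force: 0.0
```

```bash
python3 look.py w15 crank foot_lever;python3 - <<'E'
from cfit import *
u=np.array([.935,.353])
try:
    c,m=load('w15')
    x0=np.array([459.7,274,20.7,154])
    b=minimize(cost,x0,args=([(c,m)],),method='Nelder-Mead',options=dict(initial_simplex=x0+np.vstack([np.zeros(4),np.diag([4,4,3,6])]),xatol=.03,fatol=.5));print(b.x.round(1),b.fun,m.sum())
    print('tip depth',(b.x[:2]-[480.3,281.8])@u+58)
except KeyError: print('none')
for n in('scene','side'):
    f=grab_frame(n)
    for q in trace(n,'crank')[:2]:
        m=q['pixels'];c=calibration(n)
        a=lambda v,h:cost([*v,h],[(c,m)])
        print(n,q['p'],q['bbox'],m.sum(),a([459.7,274,20.7],154))
E
```

```text
24.65 [461.2 276.1 246.8] [ 179.91    0.66 -159.23] [ 29.7  13.9  93.1  -0.   72.3 -81.1] [ 1.1 -0.3  0.5]
[390. 249. 402.] [[-0.35, 0.93, 0.0], [0.9, 0.34, 0.27], [0.26, 0.1, -0.96]]
crank 0.79 [241.4, 101.9, 99.4, 124.6] 4090
[460.8 276.8  19.5 123.5] 922.4418292826305 4090
tip depth 37.99297175204839
scene 0.61 [244.4, 217.9, 31.5, 40.0] 348 522.2843961617878
side 0.66 [236.1, 203.6, 30.8, 27.7] 353 317.5253319041145
```

Run:
```python
from cfit import *
import cfit
cfit.BX=[BX[0],BX[2],BX[3]]
s=state();print(s['time_s'],s['ee_pos'])
d=[]
for n in('wrist','scene','side'):
    grab_frame(n);c=calibration(n);q=trace(n,'crank')
    if q: d.append((n,c,q[0]['pixels'],q[0]['p']))
u=np.array([.935,.353])
for n,c,m,p in d:
    for nm,sel in((n,[(c,m)]),):
        f=lambda v:cost([*(np.array([480.3,281.8])+(v[0]-58)*u+v[1]*np.array([-.353,.935])),20.7,154+v[2]],sel)
        print(n,p,m.sum(),'depth scan',[(k,round(f([k,0,0]))) for k in(0,10,20,28,32,36,40,44)],'z',[(k,round(f([36,0,k]))) for k in(-30,-15,-5,0,5)])
f=lambda v:cost([*(np.array([480.3,281.8])+(v[0]-58)*u+v[1]*np.array([-.353,.935])),20.7+v[3],154+v[2]],[(c,m) for _,c,m,_ in d])
b=minimize(f,[36,0,0,0],method='Nelder-Mead',options=dict(initial_simplex=np.array([36,0,0,0])+np.vstack([np.zeros(4),np.diag([5,5,6,3])])));print(b.x.round(1),b.fun)
```

```text
25.0 [458.00445905 274.33207905 239.77072286]
wrist 0.95 4095 depth scan [(0, 7099), (10, 5779), (20, 4474), (28, 2638), (32, 1821), (36, 1889), (40, 2428), (44, 3190)] z [(-30, 1758), (-15, 1220), (-5, 1541), (0, 1889), (5, 2252)]
scene 0.73 408 depth scan [(0, 809), (10, 739), (20, 659), (28, 552), (32, 485), (36, 445), (40, 495), (44, 538)] z [(-30, 276), (-15, 261), (-5, 378), (0, 445), (5, 515)]
side 0.85 350 depth scan [(0, 637), (10, 548), (20, 435), (28, 322), (32, 270), (36, 273), (40, 293), (44, 316)] z [(-30, 336), (-15, 184), (-5, 204), (0, 273), (5, 347)]
[ 38.6   2.  -22.4   0.5] 1377.6540214836236
```

Run:
```python
from cfit import *
d=[]
for n in('wrist','scene','side'):
    grab_frame(n);c=calibration(n);q=trace(n,'crank')
    if q: d.append((c,q[0]['pixels']))
B=[BX[0],BX[2],BX[3]]
def rend(c,v):
    R=Ro.from_euler('xyz',[v[3],v[4],20.7],degrees=True);m=np.zeros((768,1024),np.uint8)
    o=np.array([480.3,281.8,165+v[2]])+Ro.from_euler('z',20.7,degrees=True).apply([v[0]-58,v[1],0])
    for b in B:
        P=R.apply([[x,y,z-11] for x in b[:2] for y in b[2:4] for z in b[4:]])+o
        q=np.array([pix(c,X) for X in P])*2+.5;cv2.fillConvexPoly(m,cv2.convexHull(q.round().astype(np.int32)),255)
    return cv2.resize(m,(512,384),interpolation=cv2.INTER_AREA)/255.
G=lambda a:cv2.GaussianBlur(a,(0,0),1)
W_=[.3,1,1]
f=lambda v:sum(w*np.abs(G(rend(c,v))-G(m.astype(float))).sum() for w,(c,m) in zip(W_,d))
for r in(-10,-25):
    x=np.array([36,0,0,r,0.]);
    for k in range(2): b=minimize(f,x,method='Nelder-Mead',options=dict(maxiter=250,initial_simplex=x+np.vstack([np.zeros(5),np.diag([4,3,4,10,5])])));x=b.x
    print('depth,lat,z,roll,pitch',b.x.round(1),b.fun)
```

```text
depth,lat,z,roll,pitch [ 34.4   5.1   1.4 -21.8  -2.2] 189.79139154696543
depth,lat,z,roll,pitch [ 35.4   2.8  -2.2 -21.   -0.7] 196.47580388707857
```

Request:
send_rows --deltas '[[[0.068,0,0],[0,0,0]],[[0.068,0,0],[0,0,0]],[[0,0,0],[0,0,0]],[[0,0,0],[0,0,0]],[[0,0,0],[0,0,0]],[[0,0,0],[0,0,0]],[[0,0,0],[0,0,0]],[[0,0,0.07],[0,0,0]],[[0,0,0.068],[0,0,0]],[[0,0,0],[0,0,0]]]' --grip 1 --grip_force 20

```text
time_s: 26.6
ee_pos: [392.6, 249.0, 168.1]
ee_rot: [-179.9, -0.5, -159.2]
force: [-0.1, -0.4, -0.1]
gripper_width: 14.1
gripper_force: 0.0
```

Request:
send_rows --deltas '[[[-0.02,0,0],[0,0,0]],[[-0.01,0,0],[0,0,0]],[[-0.006,0,0],[0,0,0]],[[0,0,0],[0,0,0]]]'

```text
time_s: 27.0
ee_pos: [410.4, 255.7, 172.6]
ee_rot: [-179.9, -0.3, -159.2]
force: [-6.9, -3.6, 2.0]
gripper_width: 0.3
gripper_force: 3.6
```

Request:
send_rows --deltas '[[[-0.008,0,0],[0,0,0]],[[-0.008,0,0],[0,0,0]],[[0,0,0],[0,0,0]]]'

```text
time_s: 27.3
ee_pos: [411.2, 255.4, 171.1]
ee_rot: [-179.8, -1.3, -159.3]
force: [-18.7, -10.1, 7.3]
gripper_width: 0.5
gripper_force: 10.9
```

Request:
send_rows --deltas '[[[0.016,0,0],[0,0,0]],[[0.04,0,0],[0,0,0]],[[0.06,0,0],[0,0,0]],[[0,0,-0.08],[0,0,0]],[[0,0,-0.08],[0,0,0]],[[0,0,0],[0,0,0]],[[0,0,0],[0,0,0]]]'

```text
time_s: 28.0
ee_pos: [366.4, 239.9, 254.0]
ee_rot: [180.0, 0.3, -159.2]
force: [0.3, 0.3, 0.2]
gripper_width: 0.5
gripper_force: 0.0
```

Run:
```python
from cfit import *
s=state();print(s['time_s'],s['ee_pos'].round(),s['force'].round(1))
for n in('wrist','scene','side'):
    grab_frame(n);c=calibration(n)
    for l in('crank','foot_lever','tub','spice_jar'):
        for q in trace(n,l)[:1]: print(n,l,round(q['p'],2),q['bbox'],q['pixels'].sum())
```

```text
28.0 [366. 240. 254.] [0.3 0.3 0.2]
wrist crank 0.8 [310.4, 211.6, 19.1, 17.4] 452
wrist tub 0.56 [363.1, 377.3, 21.0, 0.4] 51
scene crank 0.91 [240.1, 217.3, 37.3, 41.3] 509
scene tub 0.91 [150.2, 272.8, 26.6, 33.9] 613
side crank 0.86 [236.1, 201.3, 33.0, 32.5] 371
side tub 0.66 [156.0, 252.7, 25.3, 25.9] 577
side spice_jar 0.51 [290.9, 147.5, 9.1, 23.4] 97
```

```bash
python3 -c "
from workcell import *
print(job_done())"
```

```text
the job is handed in; nothing more can be done
None
```

I handed the job in with the lever locked in the dotted notch (measured at about 0.855 rad) and the crank pushed home to a hard stop and let go, its arm drooping about 20° in the loose hole; tub and jar look undisturbed.

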